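Uncap the shut boiler valve

ROBOT

A 6-joint arm with a two-finger parallel gripper is mounted at the origin on the work surface. World frame = base frame: x ahead of the robot, y to its left, z up, the work surface at z = 0. Lengths are in m, angles in degrees, forces in N, time in s.
With the tool pointing down it reaches from about 0.3 to 0.75 m from the base axis. Payload 8.5 kg.
Tool frame: the origin (TCP) lies on the centre line of the jaws, within the pads' length; the fingertips stand tips_ahead ahead of it and the grasp point (between the pads) lies 3 mm ahead of it (tips_ahead is the distance from the TCP to the fingertips, in m); z points along the fingers, y is the line along which they close (so a half turn about z gives the same grasp; the last joint's range is limited). The gripper opens to 85 mm and grips with 20 to 120 N. Pads are 22 mm wide; open, the fingers measure 114 mm over their backs; the gripper's body (76 mm by 85 mm) begins 54 mm behind the grasp point. The pads swing forward as they close: fully open they stand 13 mm farther back than shut.
Start: joints at [-83.497, 21.807, 74.336, -0, 83.858, -12.336], TCP at [0.178, -0.521, 0.253] pointing down, gripper open.
Joint ranges: [-178.18, 178.18], [-50.72, 133.34], [12.68, 142.11], [-81.47, 261.47], [9.98, 163.14], [-165.26, 165.26]. Speed limits (degrees/s): [136.94, 136.94, 180, 180, 180, 180].

INTERFACE

Orientations are given as a 3x3 rotation matrix whose columns are the frame's x, y, z axes.
In Python, from rig import observe, get_image, close_job, tips_ahead gives the robot as it stands.
- The arm moves only by the tool run_rows, called after "Emit:" as name(argument=value, ...), one argument or row to a line, values as JSON. Schema: {"type":"object","properties":{"moves":{"type":"array","items":{"type":"object","properties":{"xyz":{"type":"array","items":{"type":"number"},"minItems":3,"maxItems":3},"twist":{"type":"number"},"jaw":{"type":"number"}},"additionalProperties":false,"required":["jaw"]},"minItems":1,"maxItems":10},"force":{"type":"number"},"only":{"type":"string"},"quiet":{"type":"boolean"},"lines":{"type":"string"}},"required":["moves"],"additionalProperties":false}. moves is a list of rows, 1 to 10 of them, each an object with the fields xyz (a list: dx, dy, dz in shares of the most that a row can go, 1 being 50 mm), twist (a turn about the tool's z in shares of 45 degrees (1.0 is 45 degrees)), jaw (the finger opening in m); a field left out counts as zero (the opening has to be given); each row shifts and turns the commanded pose from where the row before left it, along the tool's axes as they then stand; what a row does not reach is not made up. A row lasts 1/10 s, in which the tool goes at most 0.05 m and 8.59 degrees, less where a joint would pass 70% of its speed; a pose out of reach is approached as far as the arm can. The fingers move at their own pace and stop on an object; force is the grip in N (left out, the last holds). Time passes only in rows, so rows that do not move let the fingers close. The tool returns the time, the measured TCP pose, the force, the opening and the grip force at its end. only (a regular expression) keeps the lines of the reply that match it, lines (a string "A,B") keeps lines A to B, and quiet returns only ok. No shift or turn number may pass 1 either way. Input that does not fit is refused with a message, and nothing moves.
- observe(): the state, without advancing time (a new reading comes with each control period).
- get_image(name): name is "scene" or "top"; returns a dict with "pixels" (384x512x3 uint8, red, green, blue), "depth" (384x512 float32, m along the optical axis (not along the pixel's ray), 0 where there is no reading), "K" (3x3 intrinsics, pixels), "extrinsics" (4x4, takes a point from world to camera coordinates). Camera axes: x right, y down, z forward; pixel columns grow to the right and rows downward; lengths in m; the calibration is good to about 2 mm. A picture is of the moment at which its call begins.
- close_job(): hands the job in; it is judged then, once.
The state is a dict: "time_s": time; "q": joint angles; "qvel": joint speeds; "joint_efforts": joint torques, N m; "position": TCP position; "tool_rot": TCP orientation; "ft_force": force on the tool from outside, world axes, zero at the start; "wrist_torque": the same for the moment, N m; "grip_width": finger opening in m; "gripper_force": force on a finger pad.
Only numpy, scipy, OpenCV 4.12 (cv2) and the standard library are available. Lean on these libraries where they do the work, as an engineer would, in place of code of your own. Each camera call takes 0.05 s, during which the arm holds its last target. There are 200 camera calls.

TASK

On the boiler's valve rail, unscrew the protective cap from the one valve that is shut (its black handle lies across instead of upright) and lift it off; the thread may be right- or left-handed and nothing shows which, so feel which way it gives. Finish while holding the cap in the gripper, right way up and still, straight above its outlet and at least 6 cm higher than it sat: do not put it down or let go. Leave the other two caps, the valve handles and everything else on the worktop as they are.

Things in the scene. Friction and masses are not known exactly. Their poses are not given: they have to be found in the camera images.
- rail: boiler valve rail, screwed to the worktop: galvanised bracket 112 (x) by 360 mm (y), foot 5 mm thick, a 54 mm high web on its -x edge, three upright ball valves in a row at y = -115, 0, +115 mm, each with a capped outlet pointing up. Origin under the middle valve, on the worktop; x points to the side of the valve handles, away from the robot; y along the row.
- cap_shut: THE CAP TO TAKE OFF, on the valve that is shut. Ribbed grey plastic, 48 mm across, 32 mm high, 30 to 55 g; all three caps look alike. Origin at the centre of its underside, which rests on the outlet's 52 mm round shoulder, 75 mm above the worktop, around a 39 mm thread 25 mm high. z up; x along the rail's x until it is turned (then tells the turn).
- cap_shut_top (a point): centre of that cap's top. Its thread is coarse, two-start: turned about z the way it loosens it runs lightly (0.2 N m or less) at level height and is free after 75 degrees (70 to 110 will do), then lifts straight off. The other way it stops hard within 10 degrees (over 0.5 N m). Right-hand (loosens counter-clockwise from above) or left-hand (clockwise): varies, unseen.
- outlet_shut (a point): point on the upright axis of the shut valve's outlet, 39 mm above the worktop; it stays when the cap goes.
- cap_open1: grey ribbed plastic cap like the others, 48 mm across and 32 mm high, screwed on; on a valve that is open (handle upright). Leave it alone. Origin at the centre of its underside.
- cap_open2: grey ribbed plastic cap like the others, 48 mm across and 32 mm high, screwed on; on the other open valve. Leave it alone. Origin at the centre of its underside.
- handle_shut_tip (a point): tip of the black butterfly handle of the shut valve: 60 mm long, 15 mm wide, 7 mm thick, lying level along the rail's y, on the +x side of its valve 43 mm from the outlet's axis, 39 mm above the worktop; the tip is 28 mm from its pivot towards +y. It turns if pushed.
- handle_open1_tip (a point): upper tip of the same kind of handle on an open valve: it stands upright, 9 to 69 mm above the worktop; the tip is 28 mm above its pivot.
- handle_open2_tip (a point): upper tip of the upright handle of the other open valve.
- wrench: steel wrench 190 mm long lying in front of the rail (bystander). Origin at the middle of its underside, as for all bystanders.
- screwdriver: screwdriver 180 mm long lying behind the rail (bystander).
- nut: loose brass ring nut, 28 mm across, 13 mm high, on the rail's foot between two valves (bystander).
- tape: white roll of thread tape, 54 mm across, 19 mm high, near the rail's +y end (bystander).
- elbow: copper pipe elbow, about 65 by 60 mm, 22 mm high, near the rail's -y end (bystander).
- spray: white bottle 56 mm across, 170 mm tall, at the right (bystander).
- tin: tin 70 mm across, 62 mm high, at the left (bystander).
Things that resemble listed ones, but are neither listed nor needed, are in the scene too. Leave any blue or red look-alike of the cap_shut alone.

How it is judged (in metres and radians):
On the way:
1. the cap of the shut valve has been unscrewed: turned by about 50 degrees or more while still down on its neck (angle between the x axis of cap_shut and the x axis of rail, either way round above 0.87 rad and z of cap_shut in the frame of rail below 0.087 m), for 0.05 s.
At the end, for the whole second after the job is handed in: The shut valve's cap is held by the fingers, 55 mm or more above where it sat, within 40 mm of its outlet's axis, tilted under 17 degrees, still; other caps moved under 6 mm and turned under 11 degrees, handle tips moved under 8 mm, bystanders under 30 mm (z of cap_shut in the frame of rail above 0.13 m and contact force between the fingers and cap_shut above 2 N and angle between cap_shut's own z axis and vertical below 0.3 rad and horizontal distance between cap_shut and outlet_shut below 0.04 m and linear speed of cap_shut below 0.03 m/s and not (distance of any of cap_open1, cap_open2 from where it was at the start of the episode above 0.006 m or angle between the x axis of any of cap_open1, cap_open2 and the x axis of rail, either way round above 0.2 rad or distance of any of handle_shut_tip, handle_open1_tip, handle_open2_tip from where it was at the start of the episode above 0.008 m or distance of any of wrench, screwdriver, nut, tape, elbow, spray, tin from where it was at the start of the episode above 0.03 m)); the arm keeps its last pose, push and grip.
It fails at once if another cap is shifted (6 mm) or turned (11 degrees) (distance of any of cap_open1, cap_open2 from where it was at the start of the episode above 0.006 m or angle between the x axis of any of cap_open1, cap_open2 and the x axis of rail, either way round above 0.2 rad).
It fails at once if a valve handle is turned (its tip moves 8 mm) (distance of any of handle_shut_tip, handle_open1_tip, handle_open2_tip from where it was at the start of the episode above 0.008 m).
It fails at once if a bystander is moved 30 mm (distance of any of wrench, screwdriver, nut, tape, elbow, spray, tin from where it was at the start of the episode above 0.03 m).
It also fails if it takes over 48 s, if anything falls off the work surface, if the arm or the gripper's body presses on something with over 40 N, if the wrist force passes 120 N, or if a joint passes its speed limit or range.

## Working session

There is one attempt and no reset: what is moved stays moved. The work goes in short steps, Python scripts to look and compute and a tool call to move; the robot and the scene stay as the last step left them, time stands still between calls to the robot, and variables do not carry over. Pictures are saved under pics/ and viewed, at most 10 in all, crops included, and the job is handed in when it is done.

```bash
mkdir -p pics
```

Create h.py:
```python
import numpy as np,cv2
from rig import *
def world(im):
    d=im["depth"];K=im["K"];T=np.linalg.inv(im["extrinsics"])
    v,u=np.mgrid[:d.shape[0],:d.shape[1]]
    p=np.stack([(u-K[0,2])/K[0,0]*d,(v-K[1,2])/K[1,1]*d,d,np.ones_like(d)],-1)
    return (p@T.T)[...,:3]
```

Run:
```python
from h import *
for n in("scene","top"):
    im=get_image(n);np.savez(n+'.npz',**im)
    cv2.imwrite(f"pics/{n}0.png",im["pixels"][...,::-1])
s=observe();print(s,tips_ahead)
```

```text
{'time_s': 0.1, 'q': array([-8.34975862e+01,  2.18393202e+01,  7.43782113e+01,  5.30386608e-04,
        8.38589830e+01, -1.23354838e+01]), 'qvel': array([-0.11593206, -0.05534765, -0.09668887,  0.04217671, -0.02640683,
       -0.01955132]), 'joint_efforts': array([ 4.56239170e-03, -4.49220622e+01, -2.31657940e+01, -7.84246890e-05,
        3.60116486e-03,  4.53742166e-05]), 'position': array([ 0.17756689, -0.52030917,  0.25276592]), 'tool_rot': array([[ 9.46436237e-01,  3.22890738e-01, -1.42086096e-04],
       [ 3.22890635e-01, -9.46435352e-01,  1.32788068e-03],
       [ 2.94285066e-04, -1.30263266e-03, -9.99999108e-01]]), 'ft_force': array([-0.66194796,  0.36351033,  0.05318609]), 'wrist_torque': array([ 0.04257394, -0.00795603, -0.0624072 ]), 'gripper_force': 0.0, 'grip_width': 0.0852983080099971} 0.022
```

View pics/scene0.png

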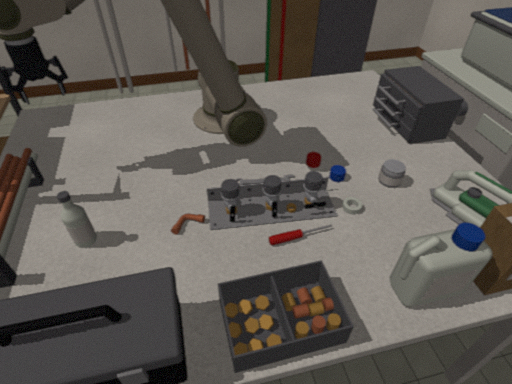

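View pics/top0.png

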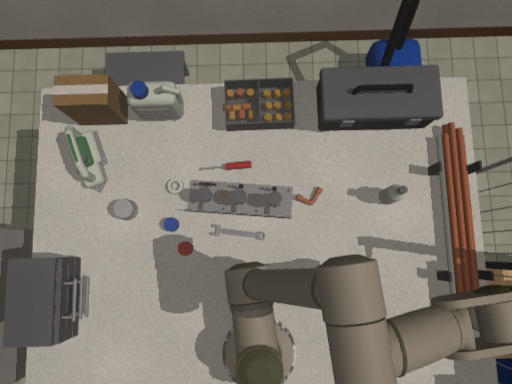

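The scene image has three grey caps, at (231,187), (273,184) and (314,181). The handle at (315,205) looks level and the ones at (233,213) and (274,209) look upright. I'll enlarge that area to confirm, and measure at the same time.

Run:
```python
from h import *
S=dict(np.load('scene.npz'));T=dict(np.load('top.npz'))
a=cv2.resize(S["pixels"][165:235,200:370],None,fx=4.4,fy=4.4,interpolation=cv2.INTER_CUBIC)
b=cv2.resize(T["pixels"][170:225,170:340],None,fx=4.4,fy=4.4,interpolation=cv2.INTER_CUBIC)
cv2.imwrite("pics/crop1.png",np.vstack([a,b])[...,::-1])
for n,im in(("scene",S),("top",T)):
    P=world(im); m=(P[...,2]>.100)&(P[...,2]<.114)&(P[...,0]>.3)&(P[...,0]<.75)&(abs(P[...,1])<.35)
    k,l,st,c=cv2.connectedComponentsWithStats(m.astype(np.uint8))
    for i in range(1,k):
        if st[i,4]>20:
            q=P[l==i];print(n,c[i].round(),st[i],q.mean(0).round(4),(q.max(0)/2+q.min(0)/2).round(4),np.ptp(q,0).round(3),np.median(q[:,2]).round(4))
P=world(T);m=(P[...,2]>.002)&(P[...,2]<.012)&(P[...,0]>.4)&(P[...,0]<.75)&(abs(P[...,1])<.35)
k,l,st,c=cv2.connectedComponentsWithStats(m.astype(np.uint8))
for i in range(1,k):
    if st[i,4]>300: print(c[i],P[l==i].mean(0),cv2.minAreaRect(P[l==i][:,:2].astype(np.float32)))
```

```text
scene [241. 137.] [235 135  12   5  29] [0.3018 0.0124 0.1083] [0.3024 0.0124 0.1072] [0.004 0.035 0.013] 0.1088
scene [313. 177.] [305 171  17  14 183] [0.5279 0.1644 0.1061] [0.5251 0.1652 0.105 ] [0.047 0.047 0.01 ] 0.1063
scene [272. 181.] [263 175  18  14 193] [0.517  0.0506 0.106 ] [0.5139 0.0519 0.1055] [0.047 0.048 0.011] 0.1065
scene [229. 185.] [221 179  18  14 199] [ 0.5066 -0.0627  0.1059] [ 0.5047 -0.0622  0.1049] [0.048 0.047 0.01 ] 0.1063
top [204. 193.] [197 186  15  15 170] [0.5256 0.1643 0.1065] [0.5255 0.1643 0.1067] [0.046 0.046 0.013] 0.1065
top [239. 195.] [232 189  15  14 167] [0.5147 0.0511 0.1064] [0.5146 0.0507 0.1061] [0.044 0.046 0.012] 0.1064
top [274. 198.] [267 191  15  15 172] [ 0.5037 -0.0629  0.1064] [ 0.5037 -0.0628  0.1071] [0.046 0.046 0.013] 0.1064
[222.85632184 195.26436782] [0.53108215 0.11134604 0.00539348] ((0.5308338403701782, 0.10802128165960312), (0.11291128396987915, 0.13725627958774567), 0.43821340799331665)
[266.72365591 198.42688172] [ 0.51628505 -0.04173355  0.00523112] ((0.52182936668396, -0.04578305780887604), (0.1874510496854782, 0.11761126667261124), 84.42255401611328)
```

View pics/crop1.png

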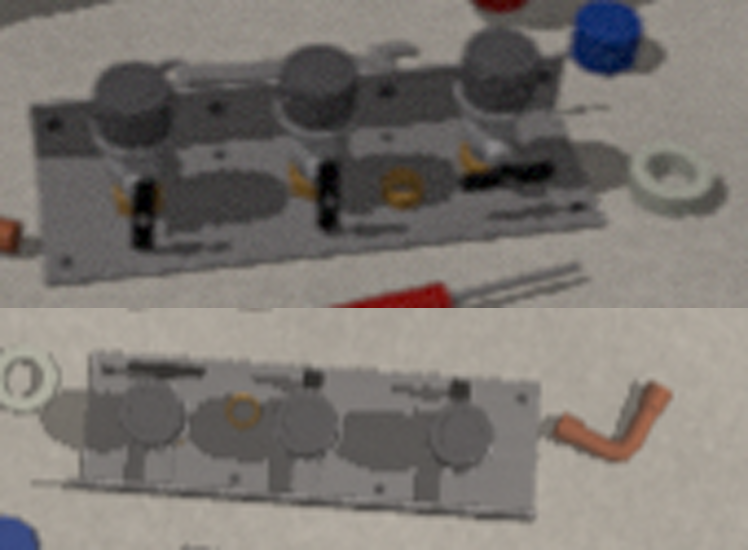

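The crop confirms it. The cap at scene (314,181) and top (204,193) is the only one whose black handle lies level along the rail; the other two have upright handles. The blue and red look-alikes stand off the rail. The target cap is at world (0.5257, 0.1644) with its top at z ≈ 0.107. I'll move above it and then bring joint 6 to mid-range so it can turn either way.

Careful with the scale: shifts go in shares of 50 mm and turns go in shares of 45 degrees. That gives: 0.0344 m is 0.688, -0.0335 m is -0.67.

Emit:
run_rows(
  moves=[
    {"xyz": [0.688, -0.67, 0], "jaw": 0.085},
    {"xyz": [0.688, -0.67, 0], "jaw": 0.085},
    {"xyz": [0.688, -0.67, 0], "jaw": 0.085},
    {"xyz": [0.688, -0.67, 0], "jaw": 0.085},
    {"xyz": [0.688, -0.67, 0], "jaw": 0.085},
    {"xyz": [0.688, -0.67, 0], "jaw": 0.085},
    {"xyz": [0.688, -0.67, 0], "jaw": 0.085},
    {"xyz": [0.688, -0.67, 0], "jaw": 0.085},
    {"xyz": [0.688, -0.67, 0], "jaw": 0.085},
    {"xyz": [0.688, -0.67, 0], "jaw": 0.085},
  ],
  force=30,
)

```text
time_s: 1.1
position: [0.3953, -0.0904, 0.2533]
tool_rot: [[0.947, 0.323, 0.0], [0.323, -0.947, -0.0], [0.0, 0.0, -1.0]]
ft_force: [1.1, -0.8, -0.2]
grip_width: 0.0847
gripper_force: 0.0
```

Emit:
run_rows(
  moves=[
    {"xyz": [0.688, -0.67, 0], "jaw": 0.085},
    {"xyz": [0.688, -0.67, 0], "jaw": 0.085},
    {"xyz": [0.688, -0.67, 0], "jaw": 0.085},
    {"xyz": [0.688, -0.67, 0], "jaw": 0.085},
    {"xyz": [0.688, -0.67, 0], "jaw": 0.085},
    {"xyz": [0.688, -0.67, 0], "jaw": 0.085},
    {"jaw": 0.085},
    {"jaw": 0.085},
  ],
)

```text
time_s: 1.9
position: [0.5252, 0.1651, 0.2526]
tool_rot: [[0.946, 0.325, -0.001], [0.325, -0.946, -0.0], [-0.002, -0.0, -1.0]]
ft_force: [-0.7, -0.1, 0.2]
grip_width: 0.085
gripper_force: 0.0
```

Emit:
run_rows(
  moves=[
    {"twist": -0.1889, "jaw": 0.085},
    {"twist": -0.1889, "jaw": 0.085},
    {"twist": -0.1889, "jaw": 0.085},
    {"twist": -0.1889, "jaw": 0.085},
    {"twist": -0.1889, "jaw": 0.085},
    {"twist": -0.1889, "jaw": 0.085},
    {"twist": -0.1889, "jaw": 0.085},
    {"twist": -0.1889, "jaw": 0.085},
    {"twist": -0.1889, "jaw": 0.085},
    {"twist": -0.1889, "jaw": 0.085},
  ],
)

```text
time_s: 2.9
position: [0.525, 0.163, 0.2535]
tool_rot: [[-0.243, 0.97, -0.0], [0.97, 0.243, -0.0], [-0.0, -0.0, -1.0]]
ft_force: [-0.3, 0.3, 0.4]
grip_width: 0.0844
gripper_force: 0.0
```

```bash
python3 -c "
from h import *
s=observe();print(s['q'].round(1),s['position'],(s['tool_rot'].T@(np.array([.5257,.1644,.100])-s['position'])).round(4),s['tool_rot'].round(3))"
```

```text
[ 4.9 21.8 74.4 -0.  83.9 -9.2] [0.52498313 0.16300623 0.25347859] [0.0012 0.0011 0.1535] [[-0.243  0.97  -0.   ]
 [ 0.97   0.243 -0.   ]
 [-0.    -0.    -1.   ]]
```

To row units: 0.03 m is 0.6, 0.001 m is 0.02.

Emit:
run_rows(
  moves=[
    {"xyz": [0.02, 0.02, 0.6], "jaw": 0.085},
    {"xyz": [0, 0, 0.6], "jaw": 0.085},
    {"xyz": [0, 0, 0.6], "jaw": 0.085},
    {"xyz": [0, 0, 0.4], "jaw": 0.085},
    {"xyz": [0, 0, 0.4], "jaw": 0.085},
    {"xyz": [0, 0, 0.24], "jaw": 0.085},
    {"xyz": [0, 0, 0.2], "jaw": 0.085},
    {"jaw": 0.085},
    {"jaw": 0.085},
  ],
)

```text
time_s: 3.8
position: [0.5264, 0.1655, 0.1019]
tool_rot: [[-0.239, 0.971, 0.001], [0.971, 0.239, 0.0], [-0.0, 0.001, -1.0]]
ft_force: [0.4, -0.5, 0.2]
grip_width: 0.0852
gripper_force: 0.0
```

Emit:
run_rows(
  moves=[
    {"jaw": 0.06},
    {"jaw": 0.055},
    {"jaw": 0.05},
    {"jaw": 0.045},
    {"jaw": 0.04},
    {"jaw": 0.04},
    {"jaw": 0.04},
    {"jaw": 0.04},
  ],
  force=40,
)

```text
time_s: 4.6
position: [0.526, 0.1657, 0.102]
tool_rot: [[-0.239, 0.971, 0.0], [0.971, 0.239, -0.0], [-0.0, 0.0, -1.0]]
ft_force: [-3.4, -0.8, 5.7]
grip_width: 0.0467
gripper_force: 41.3
```

```bash
python3 -c "
from h import *
s=observe();print(s['q'].round(1),s['position'],s['ft_force'],s['wrist_torque'])"
```

```text
[ 5.2 30.9 86.7 -0.  62.4 -8.7] [0.5260325  0.16570107 0.10195199] [-3.36171038 -0.83050792  5.66267143] [-0.19081655  0.42211736  0.06570863]
```

Gripped on the cap. Now I'll feel for the thread direction, trying counter-clockwise from above first (negative tool turn).

To row units: -2 degrees / 45 = -0.0444.

Emit:
run_rows(
  moves=[
    {"twist": -0.0444, "jaw": 0.04},
    {"twist": -0.0444, "jaw": 0.04},
    {"jaw": 0.04},
  ],
)

```text
time_s: 4.9
position: [0.5261, 0.1658, 0.102]
tool_rot: [[-0.307, 0.952, 0.0], [0.952, 0.307, 0.0], [-0.0, 0.001, -1.0]]
ft_force: [-2.4, 0.0, 5.6]
grip_width: 0.0466
gripper_force: 41.4
```

```bash
python3 -c "
from h import *
s=observe();print(s['q'].round(1),s['wrist_torque'].round(3))"
```

```text
[  5.2  30.9  86.7   0.   62.4 -12.7] [0.003 0.424 0.055]
```

Emit:
run_rows(
  moves=[
    {"twist": -0.0444, "jaw": 0.04},
    {"twist": -0.0444, "jaw": 0.04},
    {"jaw": 0.04},
  ],
)

```text
time_s: 5.2
position: [0.5262, 0.166, 0.102]
tool_rot: [[-0.372, 0.928, 0.001], [0.928, 0.372, 0.001], [0.0, 0.001, -1.0]]
ft_force: [-2.4, 1.4, 5.1]
grip_width: 0.0466
gripper_force: 41.3
```

```bash
python3 -c "
from h import *
s=observe();print(s['q'].round(1),s['wrist_torque'].round(3))"
```

```text
[  5.2  30.9  86.7   0.   62.4 -16.7] [ 0.16   0.325 -0.13 ]
```

To row units: -2 degrees / 45 = -0.0444.

Emit:
run_rows(
  moves=[
    {"twist": -0.0444, "jaw": 0.04},
    {"twist": -0.0444, "jaw": 0.04},
    {"jaw": 0.04},
  ],
)

```text
time_s: 5.5
position: [0.5264, 0.1659, 0.1019]
tool_rot: [[-0.434, 0.901, 0.001], [0.901, 0.434, 0.001], [0.0, 0.001, -1.0]]
ft_force: [-1.7, 1.7, 5.9]
grip_width: 0.0466
gripper_force: 41.2
```

```bash
python3 -c "
from h import *
s=observe();print(s['q'].round(1),s['wrist_torque'].round(3))"
```

```text
[  5.2  30.9  86.7   0.   62.4 -20.6] [ 0.122  0.207 -0.797]
```

Emit:
run_rows(
  moves=[
    {"twist": -0.0444, "jaw": 0.04},
    {"twist": -0.0444, "jaw": 0.04},
    {"jaw": 0.04},
  ],
)

```text
time_s: 5.8
position: [0.527, 0.1651, 0.1019]
tool_rot: [[-0.496, 0.868, 0.002], [0.868, 0.496, -0.001], [-0.002, 0.002, -1.0]]
ft_force: [1.4, -4.5, 5.8]
grip_width: 0.0469
gripper_force: 41.2
```

```bash
python3 -c "
from h import *
s=observe();print(s['q'].round(1),s['wrist_torque'].round(3))"
```

```text
[  5.1  30.9  86.7  -0.1  62.3 -24.6] [-0.734 -0.36  -0.867]
```

It met a hard stop at about 10° counter-clockwise (0.8 N m), so the thread is left-handed and loosens clockwise (positive tool turn).

To row units: 8 degrees / 45 = 0.1778.

Emit:
run_rows(
  moves=[
    {"twist": 0.1333, "jaw": 0.04},
    {"twist": 0.1778, "jaw": 0.04},
    {"twist": 0.1778, "jaw": 0.04},
    {"twist": 0.1778, "jaw": 0.04},
    {"jaw": 0.04},
  ],
)

```text
time_s: 6.3
position: [0.5255, 0.1653, 0.1019]
tool_rot: [[0.007, 1.0, -0.001], [1.0, -0.007, -0.001], [-0.001, -0.001, -1.0]]
ft_force: [-5.2, -2.7, 9.7]
grip_width: 0.047
gripper_force: 41.8
```

```bash
python3 -c "
from h import *
s=observe();print(s['q'].round(1),s['wrist_torque'].round(3))"
```

```text
[ 5.2 30.9 86.8 -0.1 62.5  5.6] [-0.708  0.662 -0.148]
```

Emit:
run_rows(
  moves=[
    {"twist": 0.1778, "jaw": 0.04},
    {"twist": 0.1778, "jaw": 0.04},
    {"twist": 0.1778, "jaw": 0.04},
    {"twist": 0.1778, "jaw": 0.04},
    {"jaw": 0.04},
  ],
)

```text
time_s: 6.8
position: [0.5243, 0.1651, 0.1019]
tool_rot: [[0.536, 0.844, -0.004], [0.844, -0.536, -0.002], [-0.004, -0.003, -1.0]]
ft_force: [-10.0, -5.9, 13.8]
grip_width: 0.0468
gripper_force: 42.2
```

```bash
python3 -c "
from h import *
s=observe();print(s['q'].round(1),s['wrist_torque'].round(3))"
```

```text
[ 5.2 30.8 86.8 -0.1 62.6 37.6] [-1.039  1.536 -0.198]
```

Running lightly clockwise at about 0.2 N m. Side forces are building up, so I'll relieve them slightly and continue.

To row units: -0.0016 m is -0.032, -0.0007 m is -0.014.

Emit:
run_rows(
  moves=[
    {"xyz": [-0.032, -0.014, -0.01], "jaw": 0.04},
    {"jaw": 0.04},
  ],
)

```text
time_s: 7.0
position: [0.524, 0.1649, 0.1019]
tool_rot: [[0.533, 0.846, -0.001], [0.846, -0.533, -0.0], [-0.001, -0.001, -1.0]]
ft_force: [-4.9, -0.7, 5.3]
grip_width: 0.0467
gripper_force: 41.6
```

```bash
python3 -c "
from h import *
s=observe();print(s['q'].round(1),s['wrist_torque'].round(3))"
```

```text
[ 5.1 30.7 87.   0.  62.3 37.3] [-0.13   0.744 -0.003]
```

Emit:
run_rows(
  moves=[
    {"twist": 0.1778, "jaw": 0.04},
    {"twist": 0.1778, "jaw": 0.04},
    {"twist": 0.1778, "jaw": 0.04},
    {"jaw": 0.04},
  ],
)

```text
time_s: 7.4
position: [0.5233, 0.165, 0.1019]
tool_rot: [[0.833, 0.554, -0.003], [0.554, -0.833, 0.0], [-0.003, -0.002, -1.0]]
ft_force: [-8.4, 1.0, 7.9]
grip_width: 0.0466
gripper_force: 41.8
```

```bash
python3 -c "
from h import *
s=observe();print(s['q'].round(1),s['wrist_torque'].round(3))"
```

```text
[ 5.1 30.7 87.   0.  62.4 61.5] [-0.049  1.218 -0.063]
```

To row units: -0.0008 m is -0.016, -0.0006 m is -0.012, 8 degrees / 45 = 0.1778.

Emit:
run_rows(
  moves=[
    {"xyz": [-0.016, -0.012, -0.006], "jaw": 0.04},
    {"twist": 0.1778, "jaw": 0.04},
    {"twist": 0.1778, "jaw": 0.04},
    {"jaw": 0.04},
  ],
)

```text
time_s: 7.8
position: [0.5227, 0.1653, 0.1019]
tool_rot: [[0.953, 0.303, -0.002], [0.303, -0.953, 0.001], [-0.002, -0.001, -1.0]]
ft_force: [-5.7, 2.7, 5.2]
grip_width: 0.0467
gripper_force: 41.4
```

```bash
python3 -c "
from h import *
s=observe();print(s['q'].round(1),s['wrist_torque'].round(3))"
```

```text
[ 5.2 30.6 87.2  0.1 62.3 77.5] [ 0.314  0.877 -0.026]
```

Emit:
run_rows(
  moves=[
    {"xyz": [0, 0, -0.04], "jaw": 0.04},
    {"xyz": [0, 0, -0.04], "jaw": 0.04},
    {"jaw": 0.04},
  ],
)

```text
time_s: 8.1
position: [0.5227, 0.1652, 0.1056]
tool_rot: [[0.952, 0.307, -0.003], [0.307, -0.952, 0.001], [-0.003, -0.001, -1.0]]
ft_force: [-6.2, 3.8, -0.9]
grip_width: 0.0467
gripper_force: 41.8
```

```bash
python3 -c "
from h import *
s=observe();print(s['q'].round(1),s['wrist_torque'].round(3))"
```

```text
[ 5.1 30.4 86.9  0.  62.9 77.3] [0.556 0.905 0.014]
```

It lifts freely. I'll go straight up to about 75 mm, then check.

To row units: -0.012 m is -0.24, -0.01 m is -0.2.

Emit:
run_rows(
  moves=[
    {"xyz": [0, 0, -0.08], "jaw": 0.04},
    {"xyz": [0, 0, -0.12], "jaw": 0.04},
    {"xyz": [0, 0, -0.2], "jaw": 0.04},
    {"xyz": [0, 0, -0.2], "jaw": 0.04},
    {"xyz": [0, 0, -0.2], "jaw": 0.04},
    {"xyz": [0, 0, -0.2], "jaw": 0.04},
    {"xyz": [0, 0, -0.24], "jaw": 0.04},
    {"xyz": [0, 0, -0.2], "jaw": 0.04},
    {"xyz": [0, 0, -0.08], "jaw": 0.04},
    {"jaw": 0.04},
  ],
)

```text
time_s: 9.1
position: [0.5239, 0.1648, 0.1828]
tool_rot: [[0.952, 0.306, 0.001], [0.306, -0.952, 0.0], [0.001, 0.0, -1.0]]
ft_force: [0.3, 1.2, -0.1]
grip_width: 0.0467
gripper_force: 41.8
```

Run:
```python
from h import *
s=observe();print(s['position'],s['gripper_force'],s['ft_force'].round(2))
S=get_image("scene");T=get_image("top")
a=cv2.resize(S["pixels"][120:235,190:370],None,fx=4,fy=4,interpolation=cv2.INTER_CUBIC)
cv2.imwrite("pics/end.png",a[...,::-1])
```

```text
[0.52390405 0.16481034 0.18276598] 41.837179459034814 [ 0.31  1.2  -0.12]
```

View pics/end.png

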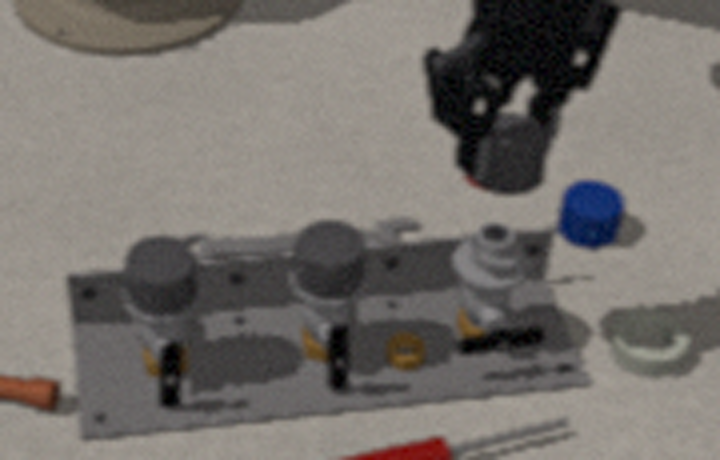

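The crop shows the cap in the jaws at about (512,150), above the bare outlet at (495,245). The other caps, the handles, the nut and the tape look undisturbed. One quick tilt check from depth before handing in.

Run:
```python
from h import *
P=world(get_image("scene"));s=observe();p=s['position']
m=(np.hypot(P[...,0]-p[0],P[...,1]-p[1])<.03)&(P[...,2]>.145)&(P[...,2]<.2)
m[:,:305]=False
r,c=np.where(m)
for u in np.unique(c):
    q=P[m[:,u],u];print(u,len(q),q[:,2].min().round(4),q[:,2].max().round(4),q[-1].round(3))
q=P[m];q=q[(q[:,2]<.182)]
from scipy.optimize import least_squares
f=lambda t:(lambda d,o:np.linalg.norm(np.cross(q-o,d),axis=1)-.0238)(np.array([t[2],t[3],1])/np.sqrt(1+t[2]**2+t[3]**2),np.array([t[0],t[1],.17]))
R=least_squares(f,[p[0],p[1],0,0],loss='soft_l1',f_scale=.001);print(len(q),R.x.round(4),np.abs(R.fun).mean())
```

```text
305 1 0.1609 0.1609 [0.528 0.135 0.161]
308 3 0.1683 0.1803 [0.538 0.139 0.168]
309 3 0.1552 0.1874 [0.536 0.144 0.155]
310 7 0.1533 0.1799 [0.538 0.146 0.153]
311 14 0.1561 0.1987 [0.542 0.147 0.156]
312 16 0.1519 0.1986 [0.541 0.15  0.152]
313 18 0.1552 0.1881 [0.546 0.151 0.155]
314 20 0.1553 0.1878 [0.546 0.154 0.155]
315 21 0.1557 0.1891 [0.547 0.156 0.156]
316 21 0.1574 0.188 [0.55  0.157 0.157]
317 21 0.1559 0.1883 [0.549 0.161 0.156]
318 21 0.155 0.1878 [0.548 0.164 0.155]
319 20 0.1564 0.1894 [0.55  0.166 0.156]
320 20 0.1556 0.1872 [0.55  0.168 0.156]
321 23 0.1567 0.1944 [0.548 0.172 0.157]
322 23 0.1562 0.1989 [0.548 0.175 0.156]
323 22 0.158 0.1975 [0.547 0.178 0.158]
324 20 0.1571 0.1971 [0.543 0.182 0.157]
325 17 0.1626 0.1985 [0.538 0.186 0.163]
326 10 0.1691 0.1969 [0.527 0.192 0.169]
327 6 0.1805 0.1991 [0.525 0.194 0.18 ]
134 [ 0.5261  0.1646  0.0186 -0.0914] 0.0011032265267191966
```

The cap's underside is at z ≈ 0.156, its axis is within 2 mm of the outlet's, and its tilt is about 5°, so all are within limits.

```bash
python3 -c "
from rig import *
print(close_job())"
```

```text
the job is handed in; nothing more can be done
None
```

I unscrewed the shut valve's cap (left-hand thread, clockwise from above) and handed the job in with it held still about 8 cm above its outlet, tilted about 5°; the other caps, handles and nearby items looked undisturbed, and no verdict was returned.

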